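# Put the examination things back in their holders

## Robot

A 7-joint arm with a two-finger parallel gripper is mounted at the origin on a cart in front of the work surface, level with it; the furniture and walls round the work are solid. World frame = base frame: x ahead of the robot, y to its left, z up, the work surface at z = 0. Lengths are in m, angles in rad, forces in N, time in s.
With the tool pointing down it reaches from about 0.35 to 0.775 m from the base axis. Payload 3.1 kg.
Tool frame: the origin (TCP) lies midway between the tips of the shut fingers; the grasp point (between the pads) lies env.tcp_to_grasp behind it (env.tcp_to_grasp is the distance from the TCP to the grasp point, in m); z points along the fingers, y is the line along which they close (so a half turn about z gives the same grasp; the last joint's range is limited). The gripper opens to 85 mm and grips with 20 to 120 N. Pads are 22 mm wide; open, the fingers measure 114 mm over their backs; the gripper's body (76 mm by 85 mm) begins 54 mm behind the grasp point. The pads swing forward as they close: fully open they stand 13 mm farther back than shut.
Start: joints at [-1.174, 0.311, 0.014, 1.512, -0.004, 1.319, -0.027], TCP at [0.234, 0.498, 0.231] pointing down, gripper open.
Joint ranges: [-2.7, 2.7], [-0.3, 1.91], [-1.27, 1.3], [0.12, 2.57], [-1.44, 4.58], [0.2, 2.03], [-3.05, 3.05]. Speed limits (rad/s): [2.79, 2.79, 3.14, 3.14, 3.14, 3.14, 3.14].

## Interface

Orientations are given as a 3x3 rotation matrix whose columns are the frame's x, y, z axes.
In Python, from station import env, camera gives the robot as it stands. The module is installed in compiled form; this text tells all that it offers.
- The arm moves only by the tool move_arm, never from a script. Its argument "series" is a list of rows, each a list of 3 entries, a list of its own where there are three numbers: the turn, a rotation vector about the tool's x, y, z in a scale on which 1.0 is 2 rad, then the shift along the tool's x, y, z in parts of the range, where 1.0 means 0.6 m, then the finger opening in mm, from 0 to 85.4. A call has 1 to 20 rows; each row is the pose to reach, as a shift and turn from the pose commanded when the call began, along the tool's axes at that moment; what a row does not reach only later rows make up. A row lasts 1/8 s, in which the tool goes at most 62.5 mm and 10.7 degrees, less where a joint would pass 70% of its speed; a pose out of reach is approached as far as the arm can. Shift and turn numbers lie between -1 and 1, and a call with a number outside is refused. A call with a gripper value outside its range is refused whole. The fingers move at their own pace and stop on an object; the grip force is fixed at half the most. Time passes only in rows, so rows that repeat a pose let the fingers close. It gives the time, the measured TCP pose, the force, the opening and the grip force at its end, in the units of the state.
- env.read_state(): the state, without advancing time (a new reading comes with each control period).
- camera(name): name is "side" or "top"; returns a dict with "frame" (420x560x3 uint8, blue, green, red), "intrinsics" (3x3 intrinsics, pixels), "R" (3x3) and "t" (3): a world point X has camera coordinates R X + t. Camera axes: x right, y down, z forward; pixel columns grow to the right and rows downward; lengths in m; the calibration is good to about 2 mm. A picture is of the moment at which its call begins. There is no depth.
- env.hand_in(): hands the job in; it is judged then, once.
The state is a dict: "clock": time; "joints": joint angles; "dq": joint speeds; "effort": joint torques, N m; "tcp_pos": TCP position; "orientation": TCP orientation; "ft_force": force on the tool from outside, world axes, zero at the start; "wrist_torque": the same for the moment, N m; "grip_width": finger opening in m; "grasp_force": force on a finger pad.
Only numpy, scipy, OpenCV 4.12 (cv2) and the standard library are available. Lean on these libraries where they do the work, as an engineer would, in place of code of your own. Each camera call takes 0.05 s, during which the arm holds its last target. There are 200 camera calls.

## Task

Get the examination station ready for the next patient: put the dropper bottle, the cream pot, the pen torch and the timer that stand about on the open worktop between the two sinks each into the holder that is shaped for it, sitting fully down on the holder's floor. Keep the bottle upright all the time, stand the timer on its foot, and leave the thermometer and the gauze pack where they lie.

Things in the scene. Friction and masses are not known exactly. Their poses are not given: they have to be found in the camera images.
- dropper_bottle: loose small brown dropper bottle, standing on the open worktop between the sinks (not one of the two like it at the back by the tap); 33 mm round glass body up to 70 mm high, then a narrower black cap (24 mm wide) and rubber teat, 102 mm high in all; about 70 g. Origin: centre of its underside, z up along the bottle
- cream_pot: loose low round cream pot with a tan lid, standing on the open worktop between the sinks (not the one by the tap); 62 mm in diameter, 35 mm high, about 70 g. Origin: centre of its underside, z up
- torch: loose slim grey pen torch with a dark end, lying flat; 15 mm wide, 16 mm high, 134 mm long along its own y. Origin: centre of its underside, z up
- clock_timer: loose white timer with a display and three keys, standing upright on its narrow foot; 20 mm thick along its own x, 62 mm wide along its own y, 64 mm high, about 70 g. Origin: centre of its underside, z up
- bottle_well: fixed holder of the dropper bottle: upright metal tube on a 70 mm square grey foot; the tube's bore is 50 mm wide, rim 34 mm above the worktop, inner floor 4 mm above the worktop. Origin: centre of its underside, at worktop height; z up. (Wall cabinets hang 0.62 m above the back of the worktop: over the rear things keep the wrist below them.)
- pot_dish: fixed holder of the cream pot: shallow round metal dish (flat pale round marks on the worktop are no holders), 86 mm outside (grey foot ring 90 mm), 78 mm inside, rim 10 mm above the worktop, inner floor 4 mm above the worktop. Origin: centre of its underside, at worktop height; z up
- torch_cradle: fixed holder of the pen torch: grey plate 40 x 158 mm, 4 mm thick (the torch lies on it), long along its own y; metal fences at both ends, up to 16 mm above the worktop, leave a space 32 mm wide and 150 mm long; the middle 86 mm has no walls, for the fingers. The torch may point either way. Origin: centre of its underside, at worktop height; z up
- timer_stand: fixed holder of the timer: grey plate 50 x 88 mm, 4 mm thick (the timer stands on it), two metal walls along its own y up to 22 mm above the worktop, low end stops up to 16 mm; the slot between is 34 mm wide along its own x, 78 mm long along its own y. The timer may face either way. Origin: centre of its underside, at worktop height; z up
- fever_thermometer: loose white digital thermometer, a bystander that is to stay where it lies; 20 x 119 mm (long along its own y), 11 mm high. Origin: middle of its underside
- gauze: loose white flat pack of gauze, a bystander that is to stay where it lies; 55 x 75 mm (long along its own y), 12 mm high. Origin: centre of its underside

How it is judged:
By the outcome, as a careful person would: the job done as asked, in the order asked, and still so for the second after the job is handed in, with the robot touching nothing.
It also fails if it takes over 115 s, if anything falls off the work surface, if the arm or the gripper's body presses on something with over 40 N, if the wrist force passes 120 N, or if a joint passes its speed limit or range.

## Working session

There is one attempt and no reset: what is moved stays moved. The work goes in short steps, Python scripts to look and compute and a tool call to move; the robot and the scene stay as the last step left them, time stands still between calls to the robot, and variables do not carry over. Pictures are saved under pics/ and viewed, at most 16 in all, crops included, and the job is handed in when it is done.

Besides the shell and the picture viewer there is one more tool, called after "Emit:" by a JSON object that holds its "method" and its "body". move_arm: Moves the arm, as the interface text tells. Its arguments: {"type":"object","properties":{"series":{"type":"array","items":{"type":"array"}}},"required":["series"]}

```bash
mkdir -p pics; python3 - <<'E'
from station import env,camera
import cv2,numpy as np
np.set_printoptions(precision=4,suppress=True)
for n in("top","side"):
    c=camera(n);cv2.imwrite(f"pics/{n}0.png",cv2.resize(c["frame"],(800,600),interpolation=cv2.INTER_CUBIC));print(n,c["intrinsics"],c["R"],c["t"])
s=env.read_state();print(s,env.tcp_to_grasp)
E
```

```text
top [[445.272    0.     275.5109]
 [  0.     445.272  215.187 ]
 [  0.       0.       1.    ]] [[-0.0186 -0.9997 -0.0185]
 [-0.9831  0.0217 -0.1815]
 [ 0.1819  0.0148 -0.9832]] [-0.0445  0.5245  0.8349]
side [[439.761    0.     281.8715]
 [  0.     439.761  212.1956]
 [  0.       0.       1.    ]] [[ 0.9983  0.0568 -0.0101]
 [ 0.0182 -0.4751 -0.8797]
 [-0.0548  0.8781 -0.4754]] [-0.5117 -0.019   0.9557]
{'clock': 0.1, 'joints': array([-1.1737,  0.3117,  0.014 ,  1.5129, -0.0044,  1.3191, -0.0272]), 'dq': array([ 0.0009, -0.0015,  0.    , -0.0059, -0.0006,  0.0007, -0.0001]), 'effort': array([  0.0007, -38.086 ,   0.1468, -23.1244,   0.0124,   0.008 ,
         0.    ]), 'tcp_pos': array([0.2334, 0.4973, 0.2303]), 'orientation': array([[-0.9053,  0.4248, -0.0008],
       [ 0.4248,  0.9053, -0.0019],
       [-0.0001, -0.0021, -1.    ]]), 'ft_force': array([-0.0245, -0.0623, -0.315 ]), 'wrist_torque': array([ 0.0062,  0.0125, -0.0125]), 'grasp_force': 0.0, 'grip_width': 0.08548363248807014} 0.0187
```

View pics/top0.png

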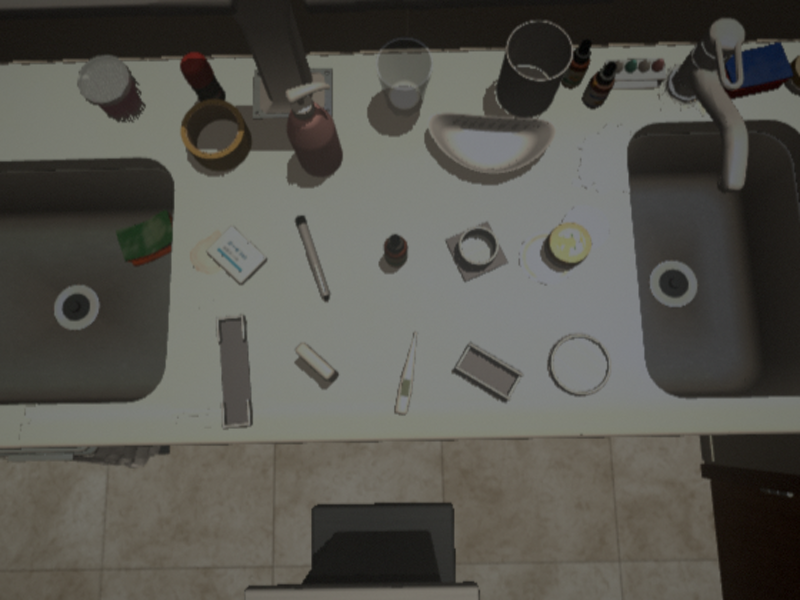

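View pics/side0.png

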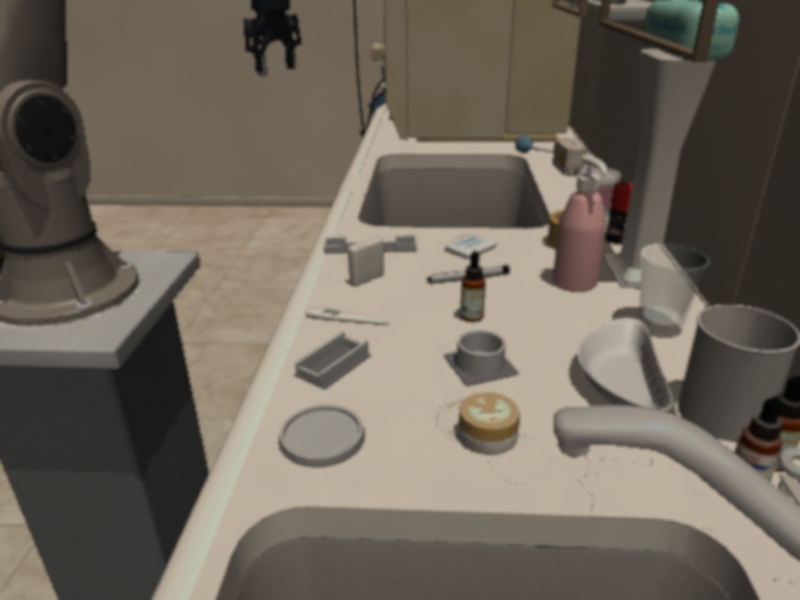

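The top view shows, in 800x600 pixels, the bottle at (395,250), pot (570,243), torch (312,257) and timer (316,362). The holders are well (477,247), dish (579,364), cradle (234,370) and stand (487,370). The thermometer lies at (407,375) and the gauze at (237,254). I'll enlarge both views to measure them.

```bash
cat > h.py <<'E'
from station import env,camera
import cv2,numpy as np
np.set_printoptions(precision=4,suppress=True)
def crop(name,fn,x0,y0,x1,y1,s,gain=1.8,frame=None):
    c=camera(name) if frame is None else {"frame":frame}
    f=np.clip(c["frame"][y0:y1,x0:x1].astype(float)*gain,0,255).astype(np.uint8)
    cv2.imwrite("pics/"+fn,cv2.resize(f,None,fx=s,fy=s,interpolation=cv2.INTER_CUBIC))
def ray(c,u,v,z):
    d=c["R"].T@np.linalg.solve(c["intrinsics"],[u,v,1.]);o=-c["R"].T@c["t"]
    return o+d*(z-o[2])/d[2]
def proj(c,X):
    p=c["intrinsics"]@(c["R"]@np.asarray(X,float)+c["t"]);return p[:2]/p[2]
E
python3 - <<'E'
from h import *
crop("top","ctl.png",140,140,300,310,3.5);crop("top","ctr.png",270,140,440,310,3.5)
crop("side","cs.png",190,155,390,340,3.2,1.3)
E
```

```text
(no output)
```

View pics/ctl.png

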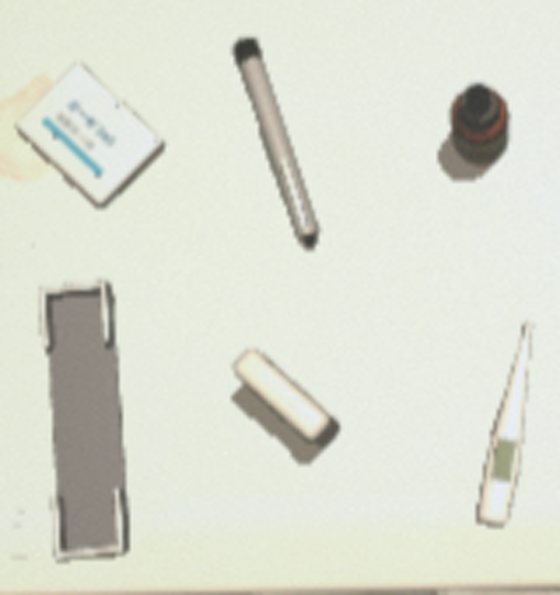

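View pics/ctr.png

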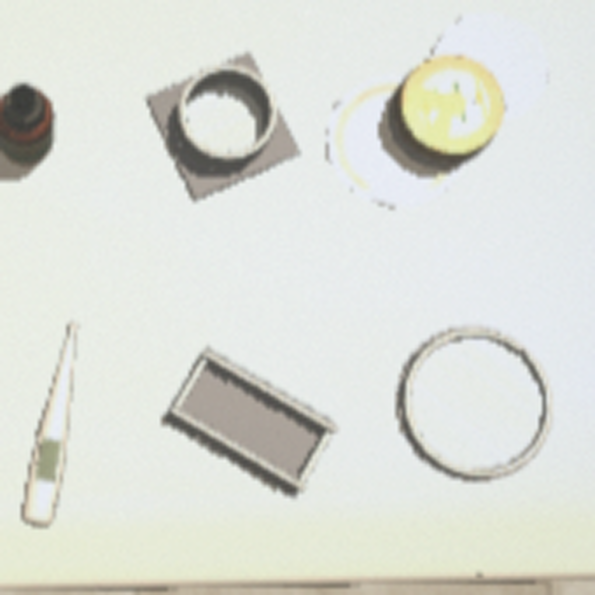

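View pics/cs.png

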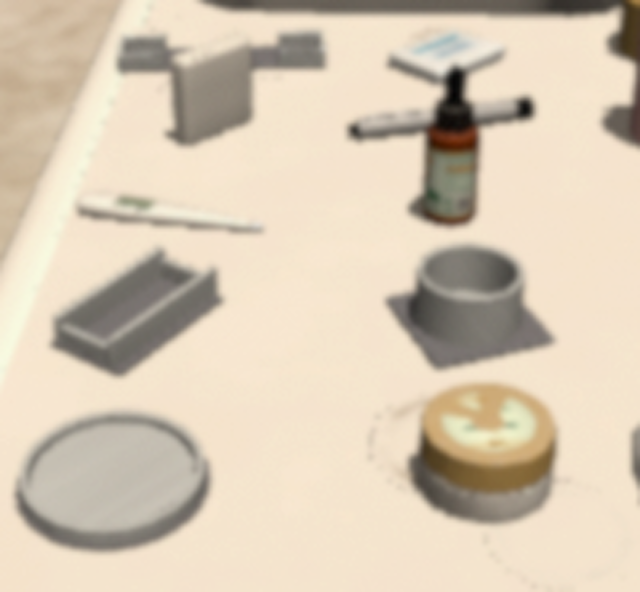

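Left crop pixels: torch ends (246,38) and (310,247), timer top face centre about (286,395), cradle corners (42,285), (112,283), (127,552), (57,558). Right crop pixels: well rim centre (227,113), pot lid (452,105), dish (476,403), stand corners (207,348), (337,427), (298,497), (163,420).

```bash
cat > m.py <<'E'
from h import *
T=camera("top");S=camera("side")
L=lambda x,y,z:ray(T,(x+.5)/3.5-.5+140,(y+.5)/3.5-.5+140,z)
R=lambda x,y,z:ray(T,(x+.5)/3.5-.5+270,(y+.5)/3.5-.5+140,z)
D=lambda x,y,z:ray(S,(x+.5)/3.2-.5+190,(y+.5)/3.2-.5+155,z)
ang=lambda a,b:np.degrees(np.arctan2(*(b-a)[1::-1]))
def P(n,*a):print(n,*[v[:2] if np.ndim(v) else round(float(v),1) for v in a])
a,b=L(246,38,.01),L(310,247,.01);P("torch",(a+b)/2,np.linalg.norm(a-b)*1e3,ang(b,a), (D(355,130,.006)+D(530,105,.008))/2)
c=[L(*p,.064) for p in[(234,367),(254,350),(336,420),(316,440)]];P("timer",sum(c)/4,ang(c[1],c[2]),ang(c[0],c[3]),*[np.linalg.norm(c[i]-c[i-1])*1e3 for i in range(4)],"side",(D(172,52,.064)+D(252,37,.064))/2,(D(185,143,0)+D(252,118,0))/2,)
c=[L(*p,.012) for p in[(42,285),(112,283),(127,552),(57,558)]];P("cradle",sum(c)/4,ang(c[2],c[1]),ang(c[3],c[0]),*[np.linalg.norm(c[i]-c[i-1])*1e3 for i in range(4)],"side",(D(118,52,.008)+D(325,47,.008))/2)
P("bottle teat",L(480,95,.102),"shoulder",L(479,117,.07),"base bottom edge",L(480,164,0),"side",D(451,222,0),D(457,75,.102))
P("well",R(227,113,.034),R(222.7,127,.002),"side",D(470,273,.034),"foot ang",ang(R(146,101,.002),R(249,53,.002)))
P("pot",R(452,105,.035),"side",D(487,428,.035),"dish",R(476,403,.01),"side",D(113,478,.01))
c=[R(*p,.013) for p in[(207,348),(337,427),(298,497),(163,420)]];P("stand",sum(c)/4,ang(c[0],c[1]),ang(c[3],c[2]),*[np.linalg.norm(c[i]-c[i-1])*1e3 for i in range(4)],"side",(D(55,330,.016)+D(215,268,.019))/2)
P("therm",L(493,522,.005),L(527,323,.005),"gauze",L(90,135,.012))
E
python3 m.py
```

```text
torch [0.6083 0.063 ] 136.3 16.7 [0.6123 0.0683]Traceback (most recent call last):
  File "m.py", line 9, in <module>
    c=[L(*p,.064) for p in[(234,367),(254,350),(336,420),(316,440)]];P("timer",sum(c)/4,ang(c[1],c[2]),ang(c[0],c[3]),*[np.linalg.norm(c[i]-c[i-1])*1e3 for i in range(4)],"side",(D(172,52,.064)+D(252,37,.064))/2,(D(185,143,0)+D(252,118,0))/2,)
                                                                     ~^^^^^^^^^^^^^^^^^^^^^^^^^^^^^^^^^^^^^^^^^^^^^^^^^^^^^^^^^^^^^^^^^^^^^^^^^^^^^^^^^^^^^^^^^^^^^^^^^^^^^^^^^^^^^^^^^^^^^^^^^^^^^^^^^^^^^^^^^^^^^^^^^^^^^^^^^^^^^^^^^^^^^^^^^^^^^
  File "m.py", line 7, in P
    def P(n,*a):print(n,*[v[:2] if np.ndim(v) else round(float(v),1) for v in a])
                                                         ~~~~~^^^
ValueError: could not convert string to float: 'side'
```

```bash
sed -i 's/^def P.*/def P(n,*a):print(n,*[v if isinstance(v,str) else v[:2] if np.ndim(v) else round(float(v),1) for v in a])/' m.py; python3 m.py
```

```text
torch [0.6083 0.063 ] 136.3 16.7 [0.6123 0.0683]
timer [0.4504 0.0506] -131.1 -132.2 61.0 14.3 60.0 15.3 side [0.454  0.0576] [0.4563 0.0564]
cradle [0.4446 0.1746] 4.5 4.9 159.5 41.5 157.0 40.2 side [0.4456 0.181 ]
bottle teat [ 0.6066 -0.0601] shoulder [ 0.6034 -0.059 ] base bottom edge [ 0.5939 -0.0583] side [ 0.6123 -0.0655] [ 0.6111 -0.0733]
well [ 0.6132 -0.1772] [ 0.6136 -0.1782] side [ 0.6163 -0.1788] foot ang -65.7
pot [ 0.6146 -0.308 ] side [ 0.617  -0.3116] dish [ 0.4431 -0.3163] side [ 0.4479 -0.3236]
stand [ 0.4342 -0.1857] -123.0 -121.1 49.3 86.8 46.4 88.1 side [ 0.4379 -0.1852]
therm [ 0.3802 -0.0617] [ 0.4955 -0.0842] gauze [0.6143 0.1758]
```

```bash
cat > d.py <<'E'
import sys
from h import *
from scipy.spatial.transform import Rotation as Ro
def goal(x,y,z,yaw):
    s=env.read_state();R=s["orientation"];a=np.radians(yaw)
    Y=np.array([np.cos(a),np.sin(a),0]);Y*=np.sign(Y@R[:,1]);Z=np.array([0,0,-1.])
    G=np.c_[np.cross(Y,Z),Y,Z]
    print(np.round(Ro.from_matrix(R.T@G).as_rotvec(),3).tolist(),np.round(R.T@(np.array([x,y,z])-s["tcp_pos"])*1e3,1).tolist(),"q1,q7",s["joints"][[0,6]],"t",s["clock"])
if __name__=="__main__":goal(*map(float,sys.argv[1:]))
E
python3 d.py .607 -.059 .16 -5
```

```text
[-0.0, 0.0, 1.219] [-574.6, -345.5, 71.3] q1,q7 [-1.1737 -0.0272] t 0.45
```

The rows are not in the units I measure in: shifts go in shares of 0.6 m and turns go in shares of 2 rad. I convert before sending: -574.6 mm / 600 = -0.9577, -345.5 mm / 600 = -0.5758, 1.219 rad / 2 = 0.6095.

Emit:
{"method": "move_arm", "body": {"series": [[[0,0,0.075],[-0.0867,-0.0517,0.01],85],[[0,0,0.15],[-0.1733,-0.1033,0.02],85],[[0,0,0.225],[-0.2617,-0.1567,0.0317],85],[[0,0,0.3],[-0.3483,-0.21,0.0433],85],[[0,0,0.375],[-0.435,-0.2617,0.0533],85],[[0,0,0.45],[-0.5217,-0.3133,0.065],85],[[0,0,0.5],[-0.61,-0.3667,0.075],85],[[0,0,0.55],[-0.6967,-0.4183,0.0867],85],[[0,0,0.58],[-0.7833,-0.4717,0.0967],85],[[0,0,0.6],[-0.8717,-0.525,0.1083],85],[[0,0,0.6095],[-0.9333,-0.5617,0.1167],85],[[0,0,0.6095],[-0.9577,-0.5758,0.1188],85],[[0,0,0.6095],[-0.9577,-0.5758,0.1188],85],[[0,0,0.6095],[-0.9577,-0.5758,0.1188],85],[[0,0,0.6095],[-0.9577,-0.5758,0.1188],85]]}}

```text
clock: 2.33
tcp_pos: [0.6068, -0.0563, 0.1603]
orientation: [[0.083, 0.997, 0.0], [0.997, -0.083, 0.002], [0.002, 0.0, -1.0]]
ft_force: [1.0, 0.6, -0.9]
grip_width: 0.085
grasp_force: 0.0
```

```bash
python3 - <<'E'
from h import *
crop("side","s1.png",230,80,390,260,3.3,1.3)
crop("top","t1.png",190,120,370,260,3.3,1.8)
a=cv2.imread("pics/s1.png");b=cv2.imread("pics/t1.png")
h=max(a.shape[0],b.shape[0]);W=[cv2.copyMakeBorder(i,0,h-i.shape[0],0,0,0) for i in(a,b)]
m=np.hstack(W);cv2.imwrite("pics/c1.png",cv2.resize(m,(800,int(m.shape[0]*800/m.shape[1]))))
print(m.shape)
S=camera("side");T=camera("top");s=env.read_state();print(s["tcp_pos"],proj(S,s["tcp_pos"]),proj(T,s["tcp_pos"]))
E
python3 d.py .607 -.059 .039 -5
```

```text
(594, 1122, 3)
[ 0.6069 -0.058   0.1603] [331.2481 145.0821] [275.0883 157.1198]
[0.0, -0.0, 0.002] [-1.0, 0.1, 121.3] q1,q7 [-0.2832  0.1884] t 2.525
```

View pics/c1.png

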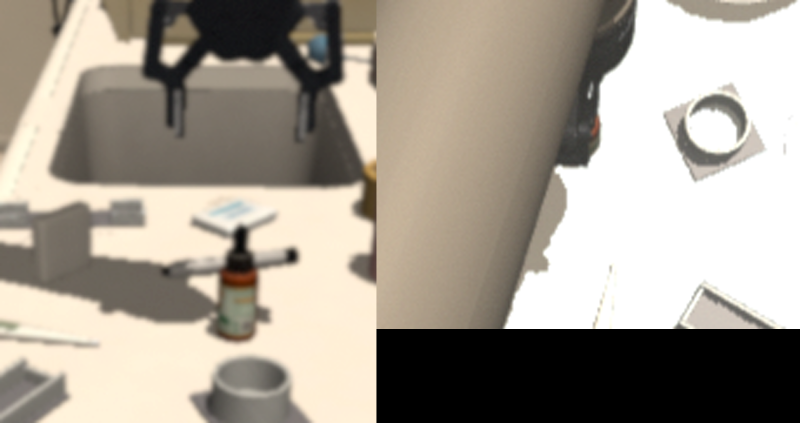

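The side view shows the open fingers centred over the bottle, with tips at x=179 and 303 and the teat at x=240. I'll go down and grip.

In the tool's units: 121 mm / 600 = 0.2017, 112 mm / 600 = 0.1867.

Emit:
{"method": "move_arm", "body": {"series": [[[0,0,0],[-0.0017,0.0025,0.0333],85],[[0,0,0],[-0.0017,0.0025,0.075],85],[[0,0,0],[-0.0017,0.0025,0.1167],85],[[0,0,0],[-0.0017,0.0025,0.1583],85],[[0,0,0],[-0.0017,0.0025,0.1867],85],[[0,0,0],[-0.0017,0.0025,0.2017],85],[[0,0,0],[-0.0017,0.0025,0.2017],70],[[0,0,0],[-0.0017,0.0025,0.2017],55],[[0,0,0],[-0.0017,0.0025,0.2017],45],[[0,0,0],[-0.0017,0.0025,0.2017],38],[[0,0,0],[-0.0017,0.0025,0.2017],33],[[0,0,0],[-0.0017,0.0025,0.2017],25],[[0,0,0],[-0.0017,0.0025,0.2017],20],[[0,0,0],[-0.0017,0.0025,0.2017],20],[[0,0,0],[-0.0017,0.0025,0.2017],20]]}}

```text
clock: 4.4
tcp_pos: [0.6092, -0.0602, 0.0396]
orientation: [[0.087, 0.996, 0.002], [0.996, -0.087, -0.0], [0.0, 0.002, -1.0]]
ft_force: [0.6, -0.3, 5.2]
grip_width: 0.0302
grasp_force: 59.3
```

```bash
python3 d.py .614 -.177 .12 -5
```

```text
[0.002, -0.0, 0.0] [-116.0, 15.1, -80.3] q1,q7 [-0.2518  0.2432] t 4.4
```

Emit:
{"method": "move_arm", "body": {"series": [[[0,0,0],[0,0,-0.0167],20],[[0,0,0],[0,0,-0.05],20],[[0,0,0],[0,0,-0.0867],20],[[0,0,0],[0,0,-0.12],20],[[0,0,0],[-0.0133,0.0017,-0.1333],20],[[0,0,0],[-0.0417,0.005,-0.1333],20],[[0,0,0],[-0.075,0.01,-0.1333],20],[[0,0,0],[-0.1083,0.015,-0.1333],20],[[0,0,0],[-0.1417,0.0183,-0.1333],20],[[0,0,0],[-0.17,0.0217,-0.1333],20],[[0,0,0],[-0.1867,0.0242,-0.1333],20],[[0,0,0],[-0.1933,0.025,-0.1333],20],[[0,0,0],[-0.1933,0.025,-0.1333],20],[[0,0,0],[-0.1933,0.025,-0.1333],20]]}}

```text
clock: 6.15
tcp_pos: [0.6136, -0.1756, 0.119]
orientation: [[0.085, 0.996, 0.0], [0.996, -0.085, 0.001], [0.001, -0.0, -1.0]]
ft_force: [0.1, -0.1, -0.2]
grip_width: 0.0298
grasp_force: 59.3
```

```bash
python3 - <<'E'
from h import *
crop("side","s2.png",260,110,420,290,3.3,1.3)
crop("top","t2.png",270,140,410,290,3.3,1.6)
a=cv2.imread("pics/s2.png");b=cv2.imread("pics/t2.png")
h=max(a.shape[0],b.shape[0]);W=[cv2.copyMakeBorder(i,0,h-i.shape[0],0,0,0) for i in(a,b)]
m=np.hstack(W);k=800/m.shape[1];cv2.imwrite("pics/c2.png",cv2.resize(m,None,fx=k,fy=k));print(3.3*k,a.shape[1]*k)
s=env.read_state();T=camera("top");S=camera("side")
for X in([.614,-.177,.081],[.614,-.177,.034],[.614,-.177,.004]):print(((proj(S,X)-[260,110])*3.3*k),(proj(T,X)-[270,140])*3.3*k+[a.shape[1]*k,0])
E
python3 d.py .614 -.177 .044 -5
```

```text
2.6666666666666665 426.6666666666667
[203.8794 280.6043] [605.5599  66.2296]
[200.287  344.9731] [598.3602  84.171 ]
[198.1037 384.093 ] [594.1348  94.7007]
[0.0, -0.0, 0.001] [-0.7, 0.6, 75.0] q1,q7 [-0.0765  0.3971] t 6.35
```

View pics/c2.png

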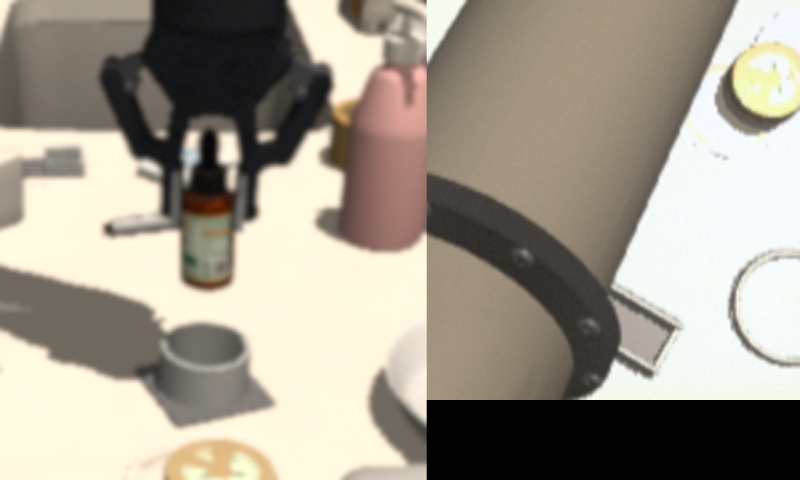

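The bottle hangs upright above the well, base at (208,280), rim centre at (204,347). It needs about 3 mm more toward -y. I'll shift it and go partway in to check the force.

In the tool's units: 60 mm / 600 = 0.1, 58 mm / 600 = 0.0967.

Emit:
{"method": "move_arm", "body": {"series": [[[0,0,0],[-0.005,0.0008,0.0133],20],[[0,0,0],[-0.0058,0.0008,0.0367],20],[[0,0,0],[-0.0058,0.0008,0.0583],20],[[0,0,0],[-0.0058,0.0008,0.07],20],[[0,0,0],[-0.0058,0.0008,0.08],20],[[0,0,0],[-0.0058,0.0008,0.09],20],[[0,0,0],[-0.0058,0.0008,0.0967],20],[[0,0,0],[-0.0058,0.0008,0.1],20]]}}

```text
clock: 7.35
tcp_pos: [0.6136, -0.1804, 0.0589]
orientation: [[0.087, 0.996, 0.0], [0.996, -0.087, 0.0], [0.0, 0.0, -1.0]]
ft_force: [0.4, -0.3, -0.7]
grip_width: 0.0295
grasp_force: 59.3
```

```bash
python3 - <<'E'
from h import *
crop("side","s3.png",290,150,400,270,4,1.3)
s=env.read_state();print(s["ft_force"],s["wrist_torque"],s["tcp_pos"])
E
python3 d.py .614 -.18 .0435 -5
```

```text
[ 0.4523 -0.1819 -1.5673] [ 0.0264  0.0114 -0.0309] [ 0.6135 -0.1804  0.0587]
[-0.0, -0.0, 0.0] [0.4, 0.5, 15.2] q1,q7 [-0.0586  0.4267] t 7.4
```

View pics/s3.png

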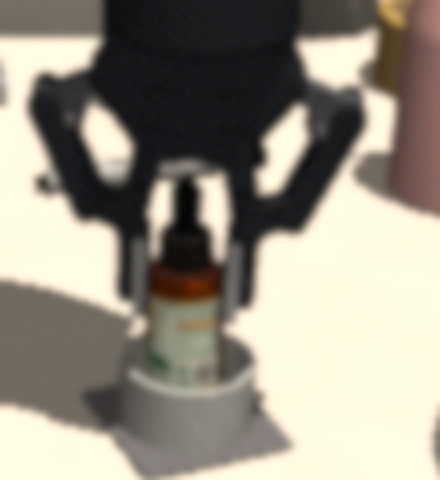

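In the tool's units: -110 mm / 600 = -0.1833, -60 mm / 600 = -0.1.

Emit:
{"method": "move_arm", "body": {"series": [[[0,0,0],[0,0,0.0067],20],[[0,0,0],[0,0,0.0133],20],[[0,0,0],[0,0,0.02],20],[[0,0,0],[0,0,0.0242],20],[[0,0,0],[0,0,0.0258],20],[[0,0,0],[0,0,0.0258],20],[[0,0,0],[0,0,0.0258],34],[[0,0,0],[0,0,0.0258],40],[[0,0,0],[0,0,0.0258],50],[[0,0,0],[0,0,0.0258],60],[[0,0,0],[0,0,0.0233],75],[[0,0,0],[0,0,0.0083],85],[[0,0,0],[0,0,-0.0333],85],[[0,0,0],[0,0,-0.1],85],[[0,0,0],[0,0,-0.1833],85],[[0,0,0],[0,0,-0.1833],85],[[0,0,0],[0,0,-0.1833],85]]}}

```text
clock: 9.52
tcp_pos: [0.6134, -0.1803, 0.1692]
orientation: [[0.087, 0.996, 0.0], [0.996, -0.087, 0.0], [0.0, 0.0, -1.0]]
ft_force: [-1.1, 0.2, -0.6]
grip_width: 0.0852
grasp_force: 0.0
```

```bash
python3 - <<'E'
from h import *
crop("side","s4.png",200,150,400,330,3.3,1.3)
E
python3 d.py .6155 -.308 .12 -5;python3 d.py .6155 -.308 .12 -35
```

```text
[-0.002, -0.001, 0.0] [-127.4, 13.9, 47.9] q1,q7 [-0.0747  0.3851] t 9.575
[-0.002, -0.0, 0.524] [-127.4, 13.9, 47.9] q1,q7 [-0.0747  0.3851] t 9.575
```

View pics/s4.png

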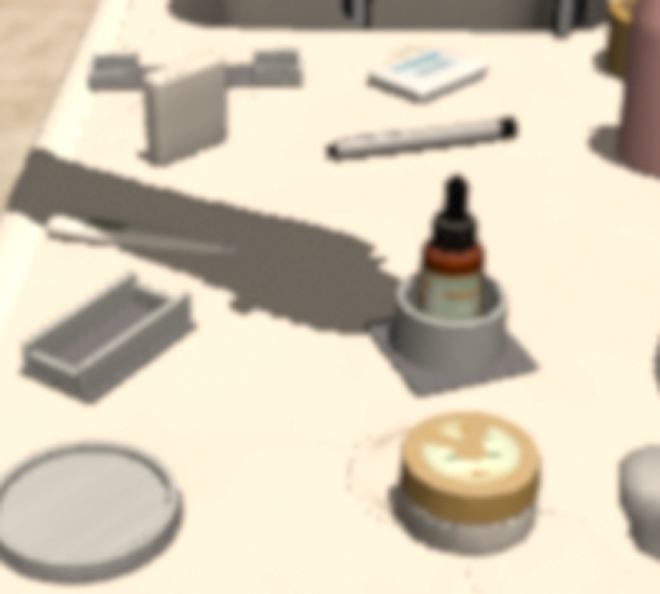

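The bottle stands upright in the well, teat at (457,190). Next is the pot, its lid at (470,455).

In the tool's units: -128 mm / 600 = -0.2133, -125 mm / 600 = -0.2083, 0.35 rad / 2 = 0.175.

Emit:
{"method": "move_arm", "body": {"series": [[[0,0,0.025],[-0.0167,0.0017,0],85],[[0,0,0.06],[-0.05,0.005,0],85],[[0,0,0.1],[-0.0917,0.01,0.0167],85],[[0,0,0.14],[-0.1417,0.015,0.0333],85],[[0,0,0.17],[-0.1867,0.02,0.0583],85],[[0,0,0.175],[-0.2083,0.0233,0.075],85],[[0,0,0.175],[-0.2133,0.0233,0.08],85],[[0,0,0.175],[-0.2133,0.0233,0.1167],85],[[0,0,0.175],[-0.2133,0.0233,0.15],85],[[0,0,0.175],[-0.2133,0.0233,0.15],85],[[0,0,0.175],[-0.2133,0.0233,0.15],85]]}}

```text
clock: 10.95
tcp_pos: [0.6169, -0.309, 0.0796]
orientation: [[0.423, 0.906, 0.001], [0.906, -0.423, -0.0], [0.0, 0.001, -1.0]]
ft_force: [-1.0, 0.4, 0.5]
grip_width: 0.0847
grasp_force: 0.0
```

```bash
python3 - <<'E'
from h import *
crop("side","s5.png",260,170,420,340,3.3,1.3)
E
python3 d.py .6155 -.309 .002 -25
```

```text
[0.002, 0.0, -0.0] [-0.4, -1.7, 78.1] q1,q7 [0.1121 0.2784] t 11.0
```

View pics/s5.png

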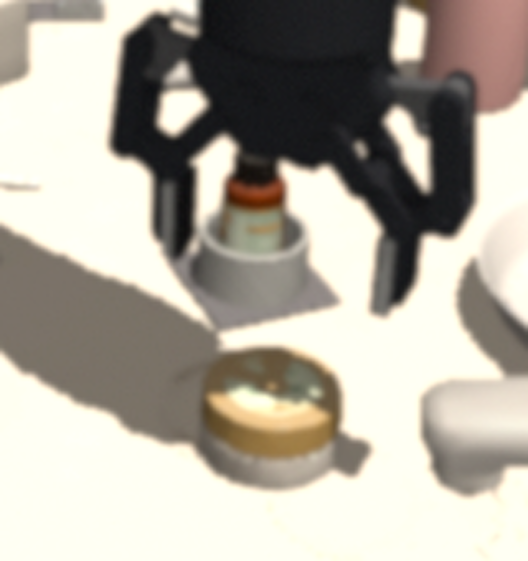

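The open fingers straddle the pot: the finger midpoint is near x=280, and the pot at x=272 agrees once perspective is allowed for. I'll go down and grip.

In the tool's units: 77 mm / 600 = 0.1283, 70 mm / 600 = 0.1167.

Emit:
{"method": "move_arm", "body": {"series": [[[0,0,0],[0,-0.0008,0.025],85],[[0,0,0],[0,-0.0008,0.0583],85],[[0,0,0],[0,-0.0008,0.0917],85],[[0,0,0],[0,-0.0008,0.1167],85],[[0,0,0],[0,-0.0008,0.1283],85],[[0,0,0],[0,-0.0008,0.1283],85],[[0,0,0],[0,-0.0008,0.1283],72],[[0,0,0],[0,-0.0008,0.1283],65],[[0,0,0],[0,-0.0008,0.1283],55],[[0,0,0],[0,-0.0008,0.1283],50],[[0,0,0],[0,-0.0008,0.1283],50],[[0,0,0],[0,-0.0008,0.1283],50]]}}

```text
clock: 12.5
tcp_pos: [0.6168, -0.3095, 0.0033]
orientation: [[0.423, 0.906, 0.002], [0.906, -0.423, -0.001], [-0.0, 0.002, -1.0]]
ft_force: [-0.4, 0.3, 5.6]
grip_width: 0.06
grasp_force: 65.4
```

```bash
python3 d.py .4445 -.318 .06 -25
```

```text
[0.002, 0.0, -0.001] [-80.6, -152.4, -57.0] q1,q7 [0.1243 0.3085] t 12.5
```

In the tool's units: -152 mm / 600 = -0.2533, -80.6 mm / 600 = -0.1343.

Emit:
{"method": "move_arm", "body": {"series": [[[0,0,0],[0,0,-0.0167],50],[[0,0,0],[0,0,-0.05],50],[[0,0,0],[-0.0033,-0.0067,-0.0833],50],[[0,0,0],[-0.0167,-0.03,-0.095],50],[[0,0,0],[-0.0333,-0.0633,-0.095],50],[[0,0,0],[-0.0533,-0.1,-0.095],50],[[0,0,0],[-0.0733,-0.1383,-0.095],50],[[0,0,0],[-0.0933,-0.1767,-0.095],50],[[0,0,0],[-0.1133,-0.2117,-0.095],50],[[0,0,0],[-0.1267,-0.24,-0.095],50],[[0,0,0],[-0.1333,-0.2517,-0.095],50],[[0,0,0],[-0.1343,-0.2533,-0.095],50],[[0,0,0],[-0.1343,-0.2533,-0.0833],50],[[0,0,0],[-0.1343,-0.2533,-0.0667],50],[[0,0,0],[-0.1343,-0.2533,-0.0583],50],[[0,0,0],[-0.1343,-0.2533,-0.0583],50]]}}

```text
clock: 14.5
tcp_pos: [0.4437, -0.3173, 0.036]
orientation: [[0.423, 0.906, -0.002], [0.906, -0.423, 0.001], [0.0, -0.002, -1.0]]
ft_force: [-0.5, -0.1, -1.2]
grip_width: 0.06
grasp_force: 64.9
```

```bash
python3 - <<'E'
from h import *
crop("side","s6.png",170,190,330,350,3.3,1.3)
E
python3 d.py .4455 -.318 .007 -25
```

```text
[-0.001, 0.0, -0.001] [0.3, 1.6, 29.5] q1,q7 [0.1454 0.4828] t 14.55
```

View pics/s6.png

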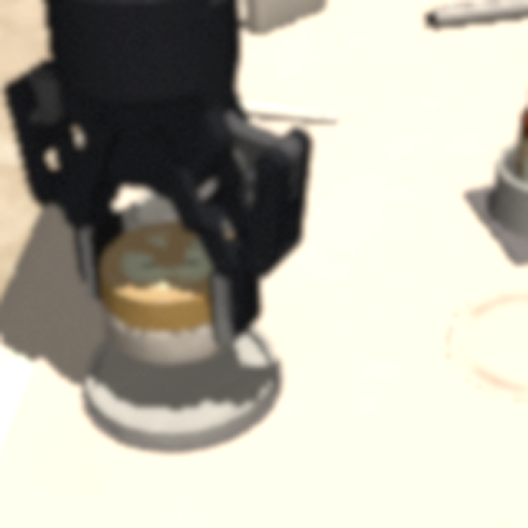

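The pot is held level over the dish, pot centre about x=172, dish centre (182,385). I'll shift it slightly and lower it.

In the tool's units: -110 mm / 600 = -0.1833, -50 mm / 600 = -0.0833.

Emit:
{"method": "move_arm", "body": {"series": [[[0,0,0],[0,0.0033,0.0133],50],[[0,0,0],[0,0.0033,0.0267],50],[[0,0,0],[0,0.0033,0.0383],50],[[0,0,0],[0,0.0033,0.045],50],[[0,0,0],[0,0.0033,0.0483],50],[[0,0,0],[0,0.0033,0.0492],50],[[0,0,0],[0,0.0033,0.0492],50],[[0,0,0],[0,0.0033,0.0492],64],[[0,0,0],[0,0.0033,0.0492],70],[[0,0,0],[0,0.0033,0.0492],80],[[0,0,0],[0,0.0033,0.0483],85],[[0,0,0],[0,0.0033,0.0333],85],[[0,0,0],[0,0.0033,0],85],[[0,0,0],[0,0.0033,-0.0833],85],[[0,0,0],[0,0.0033,-0.1833],85],[[0,0,0],[0,0.0033,-0.1833],85]]}}

```text
clock: 16.55
tcp_pos: [0.4489, -0.3219, 0.1531]
orientation: [[0.424, 0.906, 0.011], [0.906, -0.423, -0.007], [-0.002, 0.013, -1.0]]
ft_force: [0.7, -0.3, -0.8]
grip_width: 0.0851
grasp_force: 0.0
```

```bash
python3 d.py .609 .063 .15 -73;python3 d.py .609 .063 .15 -73 >/dev/null
```

```text
[0.013, -0.004, 0.837] [416.5, -18.0, 2.2] q1,q7 [0.0894 0.4036] t 16.55
```

In the tool's units: 416 mm / 600 = 0.6933, 412 mm / 600 = 0.6867, 0.25 rad / 2 = 0.125.

Emit:
{"method": "move_arm", "body": {"series": [[[0,0,0.025],[0.025,-0.0017,-0.0083],85],[[0,0,0.075],[0.0833,-0.0033,-0.0167],85],[[0,0,0.125],[0.1583,-0.0067,-0.0167],85],[[0,0,0.18],[0.2333,-0.01,-0.0167],85],[[0,0,0.235],[0.3083,-0.0133,-0.0167],85],[[0,0,0.29],[0.3833,-0.0167,-0.0167],85],[[0,0,0.345],[0.4583,-0.02,-0.0167],75],[[0,0,0.38],[0.5333,-0.0233,-0.0167],65],[[0,0,0.405],[0.6,-0.0267,-0.0083],55],[[0,0,0.4185],[0.6583,-0.0283,0],50],[[0,0,0.4185],[0.6867,-0.03,0.0033],50],[[0,0,0.4185],[0.6933,-0.03,0.0033],50],[[0,0,0.4185],[0.6933,-0.03,0.05],50],[[0,0,0.4185],[0.6933,-0.03,0.1],50],[[0,0,0.4185],[0.6933,-0.03,0.1333],50],[[0,0,0.4185],[0.6933,-0.03,0.1333],50],[[0,0,0.4185],[0.6933,-0.03,0.1333],50],[[0,0,0.4185],[0.6933,-0.03,0.1333],50]]}}

```text
clock: 18.8
tcp_pos: [0.6068, 0.0658, 0.0685]
orientation: [[0.956, 0.292, 0.003], [0.292, -0.956, 0.0], [0.003, 0.001, -1.0]]
ft_force: [1.2, -0.2, -0.7]
grip_width: 0.0503
grasp_force: 0.0
```

```bash
python3 - <<'E'
from h import *
c=camera("side")["frame"];cv2.imwrite("pics/s7.png",cv2.resize(np.clip(c[110:340,170:400]*1.3,0,255).astype(np.uint8),None,fx=2.6,fy=2.6,interpolation=cv2.INTER_CUBIC))
print(2.6*(proj(camera("side"),env.read_state()["tcp_pos"])-[170,110]))
E
python3 d.py .6095 .063 .004 -73
```

```text
[407.4893 146.0598]
[0.0, -0.002, 0.0] [2.0, 3.8, 64.1] q1,q7 [-0.5998 -1.0514] t 18.9
```

View pics/s7.png

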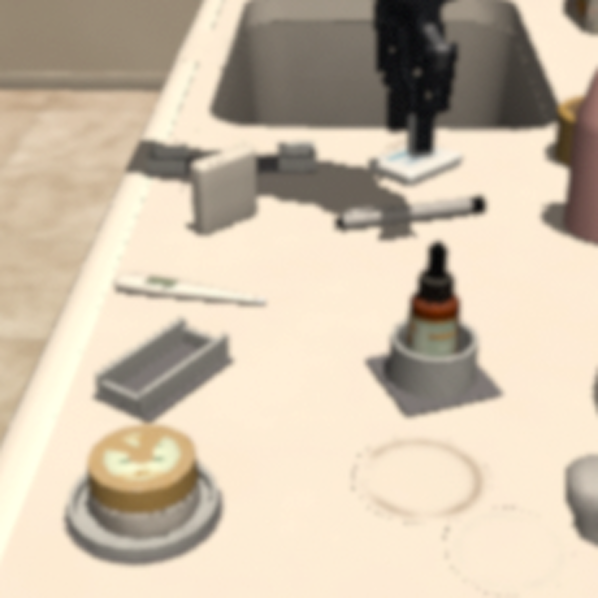

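The pot sits in the dish at (145,500), level. The gripper is above the torch, and I'll go down and grip it.

In the tool's units: 64 mm / 600 = 0.1067, 60 mm / 600 = 0.1.

Emit:
{"method": "move_arm", "body": {"series": [[[0,0,0],[0.0033,0.0058,0.02],50],[[0,0,0],[0.0033,0.0058,0.05],50],[[0,0,0],[0.0033,0.0058,0.08],50],[[0,0,0],[0.0033,0.0058,0.1],50],[[0,0,0],[0.0033,0.0058,0.1067],50],[[0,0,0],[0.0033,0.0058,0.1067],50],[[0,0,0],[0.0033,0.0058,0.1067],35],[[0,0,0],[0.0033,0.0058,0.1067],20],[[0,0,0],[0.0033,0.0058,0.1067],8],[[0,0,0],[0.0033,0.0058,0.1067],5],[[0,0,0],[0.0033,0.0058,0.1067],5],[[0,0,0],[0.0033,0.0058,0.1067],5]]}}

```text
clock: 20.4
tcp_pos: [0.6093, 0.0633, 0.0039]
orientation: [[0.956, 0.293, 0.002], [0.293, -0.956, 0.0], [0.002, 0.0, -1.0]]
ft_force: [-0.7, -0.0, 5.3]
grip_width: 0.0134
grasp_force: 61.4
```

```bash
python3 d.py .4455 .175 .07 -85
```

```text
[0.0, -0.002, 0.21] [-123.8, -154.7, -66.4] q1,q7 [-0.5647 -1.0064] t 20.4
```

In the tool's units: -155 mm / 600 = -0.2583, -154 mm / 600 = -0.2567, 0.215 rad / 2 = 0.1075.

Emit:
{"method": "move_arm", "body": {"series": [[[0,0,0],[0,0,-0.0167],5],[[0,0,0],[0,0,-0.0583],5],[[0,0,0],[0,0,-0.1083],5],[[0,0,0.005],[-0.01,-0.0133,-0.1417],5],[[0,0,0.02],[-0.0367,-0.045,-0.1467],5],[[0,0,0.04],[-0.07,-0.0867,-0.1467],5],[[0,0,0.06],[-0.105,-0.13,-0.1467],5],[[0,0,0.08],[-0.14,-0.1733,-0.1467],5],[[0,0,0.095],[-0.1733,-0.2167,-0.1467],5],[[0,0,0.105],[-0.1967,-0.2467,-0.1333],5],[[0,0,0.1075],[-0.205,-0.2567,-0.1167],5],[[0,0,0.1075],[-0.2067,-0.2583,-0.0917],5],[[0,0,0.1075],[-0.2067,-0.2583,-0.075],5],[[0,0,0.1075],[-0.2067,-0.2583,-0.0667],5],[[0,0,0.1075],[-0.2067,-0.2583,-0.0667],5]]}}

```text
clock: 22.28
tcp_pos: [0.445, 0.1744, 0.0426]
orientation: [[0.997, 0.08, -0.0], [0.08, -0.997, -0.001], [-0.0, 0.001, -1.0]]
ft_force: [0.6, -0.0, -1.5]
grip_width: 0.0136
grasp_force: 60.7
```

```bash
python3 - <<'E'
from h import *
c=camera("side")["frame"];a=cv2.resize(np.clip(c[100:240,190:330]*1.3,0,255).astype(np.uint8),None,fx=2.85,fy=2.85,interpolation=cv2.INTER_CUBIC)
c=camera("top")["frame"];b=cv2.resize(np.clip(c[190:330,110:250]*1.7,0,255).astype(np.uint8),None,fx=2.85,fy=2.85,interpolation=cv2.INTER_CUBIC)
cv2.imwrite("pics/c8.png",np.hstack([a,b]))
E
python3 d.py .4455 .175 .008 -85.3
```

```text
[0.0, -0.001, -0.001] [0.2, -0.2, 35.2] q1,q7 [-1.0249 -1.5036] t 22.375
```

View pics/c8.png

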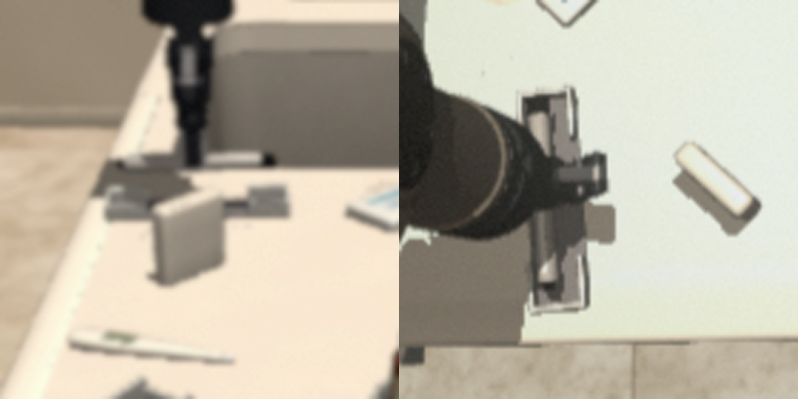

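The torch hangs level over the cradle. Its near tip is at (547,285) against the cradle's near edge at 308, which is centred lengthwise, and sideways it is within about 2 mm. I'll lower and release it.

In the tool's units: -85 mm / 600 = -0.1417, -40 mm / 600 = -0.0667.

Emit:
{"method": "move_arm", "body": {"series": [[[0,0,0],[0.0008,-0.0025,0.0133],5],[[0,0,0],[0.0008,-0.0025,0.0283],5],[[0,0,0],[0.0008,-0.0025,0.0417],5],[[0,0,0],[0.0008,-0.0025,0.0517],5],[[0,0,0],[0.0008,-0.0025,0.0567],5],[[0,0,0],[0.0008,-0.0025,0.0583],5],[[0,0,0],[0.0008,-0.0025,0.0583],5],[[0,0,0],[0.0008,-0.0025,0.0583],18],[[0,0,0],[0.0008,-0.0025,0.0583],26],[[0,0,0],[0.0008,-0.0025,0.0583],36],[[0,0,0],[0.0008,-0.0025,0.0567],40],[[0,0,0],[0.0008,-0.0025,0.0367],42],[[0,0,0],[0.0008,-0.0025,0],45],[[0,0,0],[0.0008,-0.0025,-0.0667],50],[[0,0,0],[0.0008,-0.0025,-0.1417],55],[[0,0,0],[0.0008,-0.0025,-0.1417],55],[[0,0,0],[0.0008,-0.0025,-0.1417],55]]}}

```text
clock: 24.5
tcp_pos: [0.4447, 0.1768, 0.1281]
orientation: [[0.997, 0.082, -0.0], [0.082, -0.997, 0.001], [-0.0, -0.001, -1.0]]
ft_force: [-0.4, -1.5, 0.4]
grip_width: 0.0547
grasp_force: 0.0
```

```bash
python3 d.py .452 .052 .1 -41.6
```

```text
[-0.001, -0.0, -0.763] [-2.9, 125.0, 28.0] q1,q7 [-1.1153 -1.6114] t 24.5
```

In the tool's units: 125 mm / 600 = 0.2083, 123 mm / 600 = 0.205, -0.763 rad / 2 = -0.3815.

Emit:
{"method": "move_arm", "body": {"series": [[[0,0,-0.025],[0,0.0083,0],60],[[0,0,-0.075],[0,0.03,0],60],[[0,0,-0.13],[-0.0017,0.0633,0],60],[[0,0,-0.185],[-0.0017,0.0967,0],60],[[0,0,-0.24],[-0.0033,0.13,0],60],[[0,0,-0.295],[-0.0033,0.1633,0.0083],60],[[0,0,-0.345],[-0.005,0.19,0.02],60],[[0,0,-0.375],[-0.005,0.205,0.0367],60],[[0,0,-0.3815],[-0.005,0.2083,0.0467],60],[[0,0,-0.3815],[-0.005,0.2083,0.0467],60],[[0,0,-0.3815],[-0.005,0.2083,0.0467],60],[[0,0,-0.3815],[-0.005,0.2083,0.0467],60]]}}

```text
clock: 26.0
tcp_pos: [0.4525, 0.0524, 0.1002]
orientation: [[0.663, 0.748, 0.001], [0.748, -0.663, 0.0], [0.001, 0.0, -1.0]]
ft_force: [-0.4, 0.5, -0.0]
grip_width: 0.0599
grasp_force: 0.0
```

```bash
python3 - <<'E'
from h import *
c=camera("side")["frame"];a=cv2.resize(np.clip(c[100:240,190:330]*1.3,0,255).astype(np.uint8),None,fx=2.85,fy=2.85,interpolation=cv2.INTER_CUBIC)
c=camera("top")["frame"];b=cv2.resize(np.clip(c[190:330,140:280]*1.7,0,255).astype(np.uint8),None,fx=2.85,fy=2.85,interpolation=cv2.INTER_CUBIC)
cv2.imwrite("pics/c9.png",np.hstack([a,b]))
print((proj(camera("side"),env.read_state()["tcp_pos"])-[190,100])*2.85)
E
python3 d.py .452 .052 .025 -41.6
```

```text
[183.4301 152.8846]
[0.0, -0.0, 0.001] [-0.5, -0.2, 75.2] q1,q7 [-0.7777 -0.6294] t 26.15
```

View pics/c9.png

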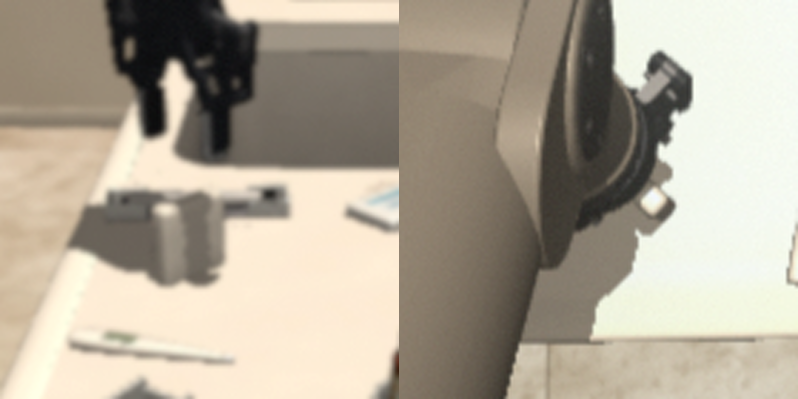

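The finger midpoint is x=185 and the timer centre x=188, so they line up. I'll go down and grip.

In the tool's units: 76 mm / 600 = 0.1267, 70 mm / 600 = 0.1167.

Emit:
{"method": "move_arm", "body": {"series": [[[0,0,0],[0.0008,0,0.025],60],[[0,0,0],[0.0008,0,0.0583],60],[[0,0,0],[0.0008,0,0.0917],60],[[0,0,0],[0.0008,0,0.1167],60],[[0,0,0],[0.0008,0,0.1267],60],[[0,0,0],[0.0008,0,0.1267],60],[[0,0,0],[0.0008,0,0.1267],45],[[0,0,0],[0.0008,0,0.1267],35],[[0,0,0],[0.0008,0,0.1267],27],[[0,0,0],[0.0008,0,0.1267],22],[[0,0,0],[0.0008,0,0.1267],12],[[0,0,0],[0.0008,0,0.1267],10],[[0,0,0],[0.0008,0,0.1267],10]]}}

```text
clock: 27.78
tcp_pos: [0.4529, 0.0524, 0.0243]
orientation: [[0.664, 0.748, 0.001], [0.748, -0.664, 0.0], [0.001, 0.0, -1.0]]
ft_force: [-0.7, 0.4, 4.3]
grip_width: 0.0175
grasp_force: 58.7
```

```bash
python3 d.py .4355 -.186 .08 -32
```

```text
[0.0, -0.001, -0.167] [-189.8, 145.2, -55.8] q1,q7 [-0.7006 -0.521 ] t 27.775
```

In the tool's units: -188 mm / 600 = -0.3133, 145 mm / 600 = 0.2417, -0.167 rad / 2 = -0.0835.

Emit:
{"method": "move_arm", "body": {"series": [[[0,0,0],[0,0,-0.0167],10],[[0,0,0],[0,0,-0.0467],10],[[0,0,0],[-0.005,0.0033,-0.0767],10],[[0,0,-0.01],[-0.025,0.0183,-0.0933],10],[[0,0,-0.02],[-0.0567,0.0433,-0.0933],10],[[0,0,-0.03],[-0.0917,0.07,-0.0933],10],[[0,0,-0.04],[-0.1267,0.0967,-0.0933],10],[[0,0,-0.05],[-0.1633,0.125,-0.0933],10],[[0,0,-0.06],[-0.2,0.1533,-0.0933],10],[[0,0,-0.07],[-0.2367,0.1817,-0.0933],10],[[0,0,-0.0775],[-0.27,0.2083,-0.0933],10],[[0,0,-0.0825],[-0.2967,0.2283,-0.0933],10],[[0,0,-0.0835],[-0.31,0.2383,-0.0933],10],[[0,0,-0.0835],[-0.3133,0.2417,-0.0833],10],[[0,0,-0.0835],[-0.3133,0.2417,-0.07],10],[[0,0,-0.0835],[-0.3133,0.2417,-0.06],10],[[0,0,-0.0835],[-0.3133,0.2417,-0.0567],10],[[0,0,-0.0835],[-0.3133,0.2417,-0.0567],10]]}}

```text
clock: 30.02
tcp_pos: [0.4362, -0.1842, 0.0578]
orientation: [[0.53, 0.848, -0.0], [0.848, -0.53, 0.0], [-0.0, -0.0, -1.0]]
ft_force: [0.5, -0.2, -1.3]
grip_width: 0.017
grasp_force: 58.5
```

```bash
python3 - <<'E'
from h import *
c=camera("side")["frame"];a=cv2.resize(np.clip(c[150:290,180:320]*1.3,0,255).astype(np.uint8),None,fx=2.85,fy=2.85,interpolation=cv2.INTER_CUBIC)
c=camera("top")["frame"];b=cv2.resize(np.clip(c[190:330,270:410]*1.7,0,255).astype(np.uint8),None,fx=2.85,fy=2.85,interpolation=cv2.INTER_CUBIC)
cv2.imwrite("pics/c10.png",np.hstack([a,b]))
E
python3 d.py .4365 -.1845 .0285 -32
```

```text
[0.0, -0.0, -0.0] [0.0, 0.0, 29.7] q1,q7 [-0.2253  0.142 ] t 30.125
```

View pics/c10.png

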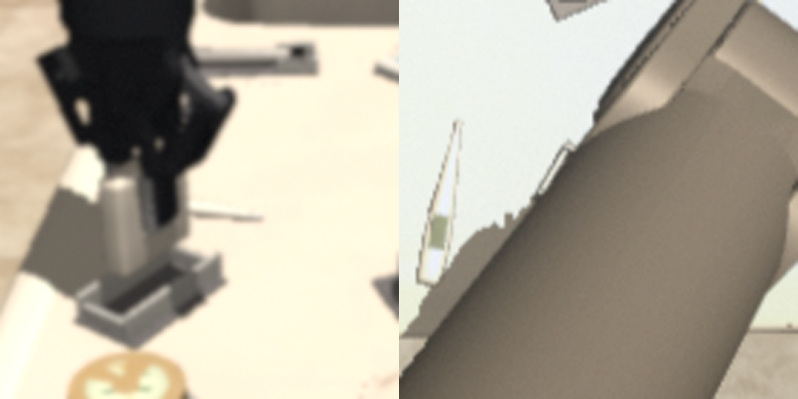

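The timer hangs upright over the stand, its lower edge running from (120,275) to (188,238), with the slot centre near (150,300). I'll shift it 2 mm toward -y and lower it partway to check the force.

In the tool's units: 22 mm / 600 = 0.0367, 21 mm / 600 = 0.035.

Emit:
{"method": "move_arm", "body": {"series": [[[0,0,0],[-0.0025,0.0017,0.0067],10],[[0,0,0],[-0.0025,0.0017,0.015],10],[[0,0,0],[-0.0025,0.0017,0.0233],10],[[0,0,0],[-0.0025,0.0017,0.03],10],[[0,0,0],[-0.0025,0.0017,0.035],10],[[0,0,0],[-0.0025,0.0017,0.0367],10],[[0,0,0],[-0.0025,0.0017,0.0367],10]]}}

```text
clock: 31.0
tcp_pos: [0.4363, -0.1864, 0.036]
orientation: [[0.53, 0.848, 0.0], [0.848, -0.53, 0.0], [0.0, 0.0, -1.0]]
ft_force: [-0.4, -0.0, -0.2]
grip_width: 0.017
grasp_force: 58.5
```

In the tool's units: -200 mm / 600 = -0.3333, 7.5 mm / 600 = 0.0125.

Emit:
{"method": "move_arm", "body": {"series": [[[0,0,0],[0,0,0.005],10],[[0,0,0],[0,0,0.01],10],[[0,0,0],[0,0,0.0125],10],[[0,0,0],[0,0,0.0133],10],[[0,0,0],[0,0,0.0133],10],[[0,0,0],[0,0,0.0133],22],[[0,0,0],[0,0,0.0133],28],[[0,0,0],[0,0,0.0133],38],[[0,0,0],[0,0,0.0133],50],[[0,0,0],[0,0,0.0083],60],[[0,0,0],[0,0,-0.0167],60],[[0,0,0],[0,0,-0.0667],60],[[0,0,0],[0,0,-0.15],60],[[0,0,0],[0,0,-0.2333],60],[[0,0,0],[0,0,-0.3],60],[[0,0,0],[0,0,-0.3333],60],[[0,0,0],[0,0,-0.3333],60]]}}

```text
clock: 33.12
tcp_pos: [0.4373, -0.1873, 0.2383]
orientation: [[0.531, 0.848, 0.005], [0.848, -0.531, -0.001], [0.002, 0.005, -1.0]]
ft_force: [-0.8, 0.3, -0.3]
grip_width: 0.0596
grasp_force: 0.0
```

```bash
python3 d.py .25 .45 .25 65
```

```text
[0.002, -0.005, 1.448] [440.8, -496.9, -13.2] q1,q7 [-0.3519 -0.0349] t 33.125
```

In the tool's units: -496 mm / 600 = -0.8267, 440 mm / 600 = 0.7333.

Emit:
{"method": "move_arm", "body": {"series": [[[0,0,0],[0.025,-0.0283,0],60],[[0,0,0],[0.075,-0.085,0],60],[[0,0,0],[0.1333,-0.15,0],60],[[0,0,0],[0.1917,-0.2167,0],60],[[0,0,0],[0.25,-0.2833,0],60],[[0,0,0],[0.3083,-0.3483,0],60],[[0,0,0],[0.3667,-0.415,0],60],[[0,0,0],[0.425,-0.48,0],60],[[0,0,0],[0.4833,-0.5467,0],60],[[0,0,0],[0.5417,-0.6117,0],60],[[0,0,0],[0.6,-0.6783,0],60],[[0,0,0],[0.6583,-0.7433,0],60],[[0,0,0],[0.7083,-0.8,0],60],[[0,0,0],[0.7333,-0.8267,0],60],[[0,0,0],[0.7333,-0.8267,0],60],[[0,0,0],[0.7333,-0.8267,0],60],[[0,0,0],[0.7333,-0.8267,0],60]]}}

```text
clock: 35.25
tcp_pos: [0.2501, 0.4481, 0.236]
orientation: [[0.532, 0.846, 0.0], [0.846, -0.532, -0.001], [-0.0, 0.001, -1.0]]
ft_force: [-0.9, 0.4, -1.0]
grip_width: 0.06
grasp_force: 0.0
```

```bash
python3 - <<'E'
from h import *
c=camera("side")["frame"];a=cv2.resize(np.clip(c[150:340,185:360]*1.3,0,255).astype(np.uint8),None,fx=2.1,fy=2.1,interpolation=cv2.INTER_CUBIC)
c=camera("top")["frame"];b=cv2.resize(np.clip(c[140:310,140:440]*1.5,0,255).astype(np.uint8),None,fx=1.42,fy=1.42,interpolation=cv2.INTER_CUBIC)
b=cv2.copyMakeBorder(b,0,a.shape[0]-b.shape[0],0,0,0);m=np.hstack([a,b]);print(m.shape)
cv2.imwrite("pics/c11.png",m)
E
```

```text
(399, 794, 3)
```

View pics/c11.png

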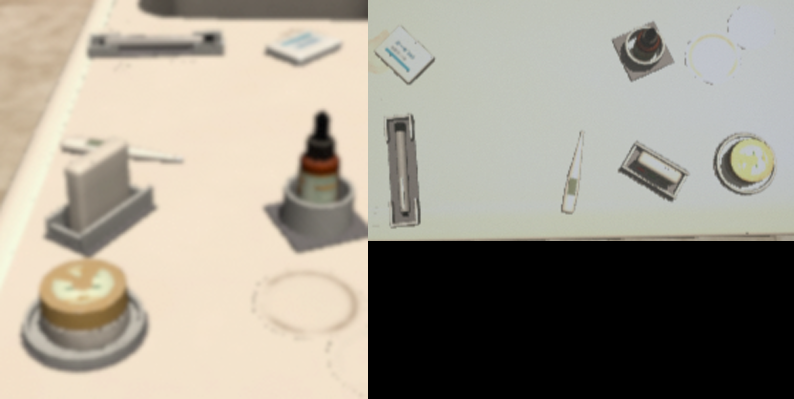

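All four sit in their holders, bottle and timer upright, thermometer and gauze in place. The arm is clear.

```bash
python3 -c "
from station import env
print(env.hand_in())"
```

```text
the job is handed in; nothing more can be done
None
```

The dropper bottle, cream pot, pen torch and timer each sit in their own holder in the last pictures, and I handed the job in at about 35 s with the thermometer and gauze left where they lay; the hand-in returned no verdict.

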